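# Wind the kitchen timer past its top mark and set it to 35 minutes

## Robot

A 7-joint arm with a two-finger parallel gripper is mounted at the origin on a cart in front of the work surface, level with it; the furniture and walls round the work are solid. World frame = base frame: x ahead of the robot, y to its left, z up, the work surface at z = 0. Lengths are in mm, angles in rad, forces in N, time in s.
With the tool pointing down it reaches from about 425 to 875 mm from the base axis. Payload 8.4 kg.
Tool frame: the origin (TCP) lies midway between the tips of the shut fingers; the grasp point (between the pads) lies bot.tcp_to_grasp behind it (bot.tcp_to_grasp is the distance from the TCP to the grasp point, in mm); z points along the fingers, y is the line along which they close (so a half turn about z gives the same grasp; the last joint's range is limited). The gripper opens to 85 mm and grips with 20 to 120 N. Pads are 22 mm wide; open, the fingers measure 114 mm over their backs; the gripper's body (76 mm by 85 mm) begins 54 mm behind the grasp point. The pads swing forward as they close: fully open they stand 13 mm farther back than shut.
Start: joints at [1.229, 0.333, 0.04, 1.465, -0.013, 1.343, -0.059], TCP at [156.253, -630.911, 231.308] pointing down, gripper open.
Joint ranges: [-2.58, 2.58], [-0.38, 2.09], [-1.3, 1.39], [0.25, 2.4], [-1.5, 4.64], [0.08, 2.09], [-2.65, 2.65]. Speed limits (rad/s): [2.22, 2.22, 2.79, 2.79, 3.14, 3.14, 3.14].

## Interface

Orientations are given as a unit quaternion [x, y, z, w].
In Python, from workcell import bot gives the robot as it stands.
- The arm moves only by the tool send_rows, never from a script. Its argument "moves" is one flat list of numbers, 7 for each row, row after row: the shift along the tool's x, y, z in cm, then the turn, a rotation vector about the tool's x, y, z in degrees, then the finger opening in cm, from 0 to 8.54. A call has 1 to 20 rows; each row is the pose to reach, as a shift and turn from the pose commanded when the call began, along the tool's axes at that moment; what a row does not reach only later rows make up. A row lasts 1/8 s, in which the tool goes at most 62.5 mm and 10.7 degrees, less where a joint would pass 70% of its speed; a pose out of reach is approached as far as the arm can. A call with a gripper value outside its range is refused whole. The fingers move at their own pace and stop on an object; "squeeze" is the grip in N (left out, the last holds). Time passes only in rows, so rows that repeat a pose let the fingers close. It gives the time, the measured TCP pose, the force, the opening and the grip force at its end, in the units of the state.
- bot.observe(): the state, without advancing time (a new reading comes with each control period).
- bot.get_image(name): name is "side" or "top"; returns a dict with "pixels" (420x560x3 uint8, red, green, blue), "vfov" (degrees; the focal length in pixels is half the picture's height over the tangent of half this angle, whatever the lens; pixels are square), "cx", "cy" (the principal point, pixels), "distortion" ([k1, k2, p1, p2, k3] as OpenCV has them; the pictures are not rectified), "R" (3x3) and "t" (3): a world point X has camera coordinates R X + t. Camera axes: x right, y down, z forward; pixel columns grow to the right and rows downward; lengths in mm; the calibration is good to about 2 mm. A picture is of the moment at which its call begins. There is no depth.
- bot.finish_job(): hands the job in; it is judged then, once.
Trained networks look in a picture, given as the dict that the camera call returned (one of the last four; its "shot" number tells which), for a name from the list of things; names that differ only in an ending like _2 or _b are one class to them, and where a whole thing is asked for, a point or a joint stands for the part that bears it (a point fixed in the world has none). Each returns a list of dicts, best first, with "score" (0 to 1); they miss things now and then, are a little off and sometimes report something else, mostly with a low value. They report only what shows in the picture. A call takes as long as a camera call. They do not tell look-alikes from the thing itself.
- bot.look_for(picture, target): "at" ([column, row] in pixels, amid what is visible of it).
- bot.landmark_of(picture, target): "at" ([column, row] in pixels: a listed point, or the origin of a listed thing).
The state is a dict: "t": time; "q": joint angles; "joint_velocities": joint speeds; "joint_efforts": joint torques, N m; "ee_pos": TCP position; "ee_rot": TCP orientation; "wrist_force": force on the tool from outside, world axes, zero at the start; "wrist_torque": the same for the moment, N m; "finger_gap": opening from 0.0 (shut) to 1.0 (fully open); "grip_force": force on a finger pad.
Only numpy, scipy, OpenCV 4.12 (cv2) and the standard library are available. Lean on these libraries where they do the work, as an engineer would, in place of code of your own. Each camera call takes 0.05 s, during which the arm holds its last target. There are 200 camera calls.

## Task

Set the kitchen timer for a 35-minute bake: twist its white dial clockwise until the black top mark has gone past the white pointer on the red foot, then turn the dial back to 35 minutes. The timer is light and its foot slides on the stone, so bear down on it while you turn, firmly but not so hard as to strain its clockwork. Let go and leave it standing where it stood, pointer facing as before, with the mugs and the tumbler undisturbed.

Things in the scene. Friction and masses are not known exactly. Their poses are not given: they have to be found in the camera images.
- timer: Loose kitchen timer, about 110 g: round red foot 62 mm across, 25 mm high, and on it a white dial, 56 mm high over all. The dial's lower rim (26 to 30 mm up) is an upright band 65 mm across, good to grip from above; over it the dial is a cone narrowing to 48 mm at 54 mm up. Origin: centre of the foot's underside; z up is the dial's axis; the pointer is at -x.
- timer_dial (a joint): Dial angle, rad: 0 with the red mark at the pointer, growing clockwise from above. A minute is 6 degrees: 35 minutes is 3.665, the top mark (45) is 4.712, a hard stop 5.236. Starts between 2.5 and 3.8. Stays where left; turning takes 0.14 N m of friction, plus (winding; less going back) 0.015 N m per rad of mainspring, plus 0.02 N m per rad/s.
- timer_pointer (a point): The white upright stroke on the red foot, the pointer at which the dial is read; 31 mm out from the axis on the foot's -x side, 18 mm up. It faces the robot, within about 0.5 rad.
- timer_zero (a point): Lower end of the dial's red zero line, 32 mm from the axis, 28 mm up; the line runs up onto the dial's top. The like black line is the top mark (45 minutes), 90 degrees clockwise of the red one seen from above. Black ticks round the rim: one a minute, each 6 degrees, a longer one each 5 minutes; 35 minutes is the second long tick short of the black line.
- worktop_sink: The dark stone worktop, top at z = 0 (its origin is of no use). The timer's foot rubs on it with a coefficient of 0.6, give or take a fifth, at 26 mm radius: under its own weight the foot turns along with the dial (it resists only 0.02 N m); 20 to 28 N of push down on the gripped dial holds it still. Over 40 N strains the clockwork.
- striped_mug: Loose black and white striped mug, 92 mm across, 95 mm high, handle 127 mm over all; origin at the centre of the underside. Leave it alone.
- white_mug: Loose white mug, 78 mm across, 97 mm high, 110 mm with its handle; origin at the centre of the underside. Leave it alone.
- kettle: Red kettle on its stand, heavy and fixed, 236 mm high over the worktop, about 165 mm across with its black handle toward the timer; origin under its centre, 21 mm up. Pass well above it.
- tumbler: Loose clear glass tumbler, 81 mm across, 93 mm high; origin at the centre of the underside. Leave it alone.
Mind the look-alikes: they are no part of the job. What is shaped like the timer but blue or turquoise is not meant.

How it is judged:
By the outcome, as a careful person would: the job done as asked, in the order asked, and still so for the second after the job is handed in, with the robot touching nothing.
It also fails if it takes over 67 s, if anything falls off the work surface, if the arm or the gripper's body presses on something with over 40 N, if the wrist force passes 120 N, or if a joint passes its speed limit or range.

## Working session

There is one attempt and no reset: what is moved stays moved. The work goes in short steps, Python scripts to look and compute and a tool call to move; the robot and the scene stay as the last step left them, time stands still between calls to the robot, and variables do not carry over. Pictures are saved under pics/ and viewed, at most 10 in all, crops included, and the job is handed in when it is done.

Besides the shell and the picture viewer there is one more tool, called after ">>>" as name(argument=value, ...) on one line, values as JSON. send_rows: Moves the arm, as the interface text tells. Its arguments: {"type":"object","properties":{"moves":{"type":"array"},"squeeze":{"type":"number"}},"required":["moves"]}

```bash
mkdir -p pics
cat > h.py <<'E'
import numpy as np, cv2
from workcell import bot
def cam(p):
    f=210/np.tan(np.radians(p['vfov'])/2)
    return np.array([[f,0,p['cx']],[0,f,p['cy']],[0,0,1.]]),np.array(p['distortion'],float),np.array(p['R'],float),np.array(p['t'],float)
def ray(p,uv):
    K,d,R,t=cam(p)
    n=cv2.undistortPoints(np.array([[uv]],float),K,d)[0,0]
    return -R.T@t, R.T@np.array([n[0],n[1],1])
def at_z(p,uv,z):
    o,d=ray(p,uv); return o+d*(z-o[2])/d[2]
def proj(p,X):
    K,d,R,t=cam(p)
    return cv2.projectPoints(np.atleast_2d(np.array(X,float)),cv2.Rodrigues(R)[0],t,K,d)[0][:,0]
def save(p,n): cv2.imwrite('pics/'+n,cv2.cvtColor(p['pixels'],cv2.COLOR_RGB2BGR))
E
python3 - <<'E'
from h import *
s=bot.observe(); print(s, bot.tcp_to_grasp)
P={}
for n in('top','side'):
    p=bot.get_image(n); save(p,n+'0.png'); P[n]=p
    print(n,-p['R'].T@p['t'] if hasattr(p['R'],'T') else '')
    for k in('timer','timer_dial','striped_mug','white_mug','tumbler','kettle'):
        print(k,[(np.round(r['at']),round(r['score'],2)) for r in bot.look_for(p,k)])
    for k,z in(('timer',0),('timer_pointer',18),('timer_zero',28),('striped_mug',0),('white_mug',0),('tumbler',0),('kettle',21)):
        print(k,[(np.round(r['at'],1),round(r['score'],2),np.round(at_z(p,r['at'],z))) for r in bot.landmark_of(p,k)])
cv2.imwrite('pics/both.png',cv2.cvtColor(np.hstack([P['top']['pixels'],P['side']['pixels']]),cv2.COLOR_RGB2BGR)[:, :])
E
```

```text
{'t': 0.0, 'q': array([ 1.22876714,  0.33390344,  0.03988595,  1.46626327, -0.01341298,
        1.34327045, -0.05849233]), 'joint_velocities': array([-5.52579176e-04,  9.83227459e-04, -9.30396906e-04,  3.30647604e-04,
       -1.02078561e-03,  1.08799607e-03,  9.22856611e-05]), 'joint_efforts': array([-1.93254753e-03, -6.58561492e+01,  1.36461798e+00, -4.05576432e+01,
        1.67694135e-02,  1.25880382e-02,  5.23210275e-07]), 'ee_pos': array([ 156.15625695, -630.50857219,  230.43015464]), 'ee_rot': array([ 9.92639435e-01,  1.21104622e-01, -1.44337570e-04, -7.75847202e-04]), 'wrist_force': array([ 0.0781507 ,  0.18111481, -0.74510336]), 'wrist_torque': array([-0.0216843 , -0.00771587, -0.0407293 ]), 'grip_force': 0.0, 'finger_gap': 1.0006782253181328} 18.700000000000003
top [ 366.63366601 -176.08002789 1330.73918267]
timer [(array([221., 218.]), 0.94), (array([193., 269.]), 0.85), (array([234., 256.]), 0.56)]
timer_dial [(array([232., 261.]), 0.93), (array([216., 218.]), 0.84), (array([193., 267.]), 0.62), (array([120., 196.]), 0.6)]
striped_mug [(array([309., 209.]), 0.62)]
white_mug
[... 1679 characters left out ...]
(array([251.8, 260.2]), 0.87, array([596.,  10.,  18.])), (array([319.3, 245.8]), 0.67, array([450., -62.,  18.])), (array([293.8, 289.1]), 0.63, array([489.,  72.,  18.])), (array([340.5, 199.6]), 0.62, array([ 414., -238.,   18.]))]
timer_zero [(array([292.7, 239.6]), 0.81, array([514., -61.,  28.])), (array([248.5, 254.4]), 0.8, array([605.,   3.,  28.])), (array([295.5, 284. ]), 0.7, array([487.,  66.,  28.]))]
striped_mug [(array([281.8, 192.9]), 0.61, array([ 576., -258.,    0.]))]
white_mug [(array([338.6, 200.4]), 0.59, array([ 418., -255.,    0.]))]
tumbler [(array([338.2, 199.8]), 0.61, array([ 420., -257.,    0.]))]
kettle [(array([204.7, 333.4]), 0.65, array([641., 210.,  21.]))]
```

View pics/top0.png

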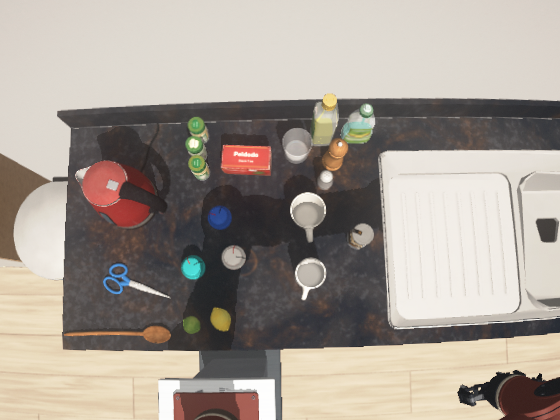

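View pics/side0.png

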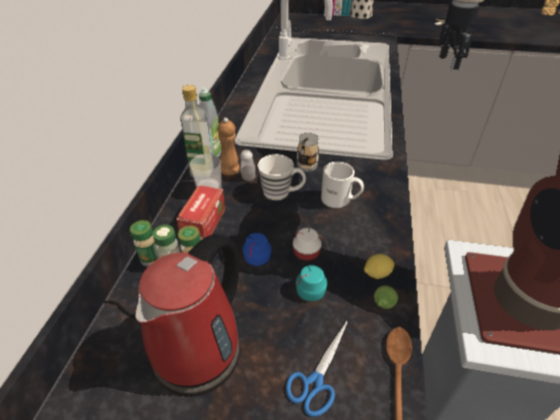

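Candidates in the top view are white dial on red foot at (234,258), blue at (220,218) and turquoise at (193,268). The first fits; in the side view it is at (307,243). I'll confirm it in one enlarged crop.

Run:
```python
from h import *
t=cv2.imread('pics/top0.png')[235:285,209:259]; s=cv2.imread('pics/side0.png')[218:268,282:332]
cv2.imwrite('pics/c1.png',np.hstack([cv2.resize(a,(400,400),interpolation=cv2.INTER_CUBIC) for a in(t,s)]))
```

```text
(no output)
```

View pics/c1.png

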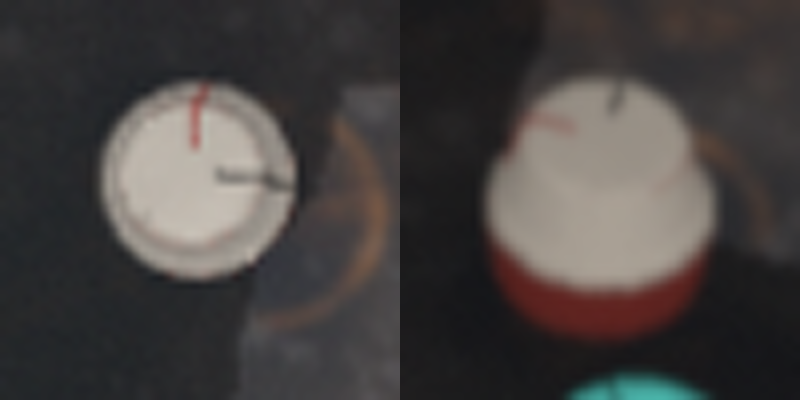

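The crop confirms it: white dial, red foot, black and red lines, at top (233.8,257.5). The pointer isn't visible from either view; it is at the right limb or hidden. I'll measure the centre and the mark angles.

Run:
```python
from h import *
from scipy.optimize import least_squares
P={n:bot.get_image(n) for n in('top','side')}
p=P['top']; im=p['pixels'][235:285,209:259].astype(int)
m=(im.min(2)>110)&(im.max(2)-im.min(2)<60)
m=m.astype(np.uint8); n,l,st,c=cv2.connectedComponentsWithStats(m); k=1+np.argmax(st[1:,4]); print(st[k],c[k])
cs=cv2.findContours((l==k).astype(np.uint8),cv2.RETR_EXTERNAL,cv2.CHAIN_APPROX_NONE)[0]
h=cv2.convexHull(max(cs,key=len)); (e,ax,a)=cv2.fitEllipse(h) ; e=np.array(e)+[209,235]; print(e,ax)
C=at_z(p,e,29); print('top ctr z29',C)
for nm,uv in(('red',(209+205/8,235+85/8)),('blk',(209+290/8,235+188/8))):
    d=at_z(p,(uv[0]-.5,uv[1]-.5),29)-C; print(nm,np.hypot(*d[:2]),np.degrees(np.arctan2(d[1],d[0])))
s=P['side']; im=s['pixels']
hsv=cv2.cvtColor(im,cv2.COLOR_RGB2HSV)
a=np.linspace(0,2*np.pi,361)
ring=lambda r,z:np.c_[C[0]+r*np.cos(a),C[1]+r*np.sin(a),0*a+z]
big=cv2.resize(im[218:268,282:332],(600,600),interpolation=cv2.INTER_CUBIC)
for r,z in((31,0),(32.5,26),(32.5,30),(24,54)):
    q=((proj(s,ring(r,z))-[282,218]+.5)*12).astype(np.int32); cv2.polylines(big,[q],True,(0,255,0),1)
for ang in(150,165,180,195):
    t=np.radians(ang); q=((proj(s,[[C[0]+31*np.cos(t),C[1]+31*np.sin(t),z] for z in(4,24)])-[282,218]+.5)*12).astype(int)
    cv2.line(big,tuple(map(int,q[0])),tuple(map(int,q[1])),(255,255,0),1)
cv2.imwrite('pics/c2.png',cv2.cvtColor(big,cv2.COLOR_RGB2BGR))
```

```text
[ 13  11  24  24 423] [24.07565012 22.33333333]
[233.32236099 257.25997925] (23.216907501220703, 23.475130081176758)
top ctr z29 [479.62610427 -57.65936673  29.        ]
red 33.114825698417555 -4.537025849799893
blk 31.105245906272337 -95.05795322644933
```

View pics/c2.png

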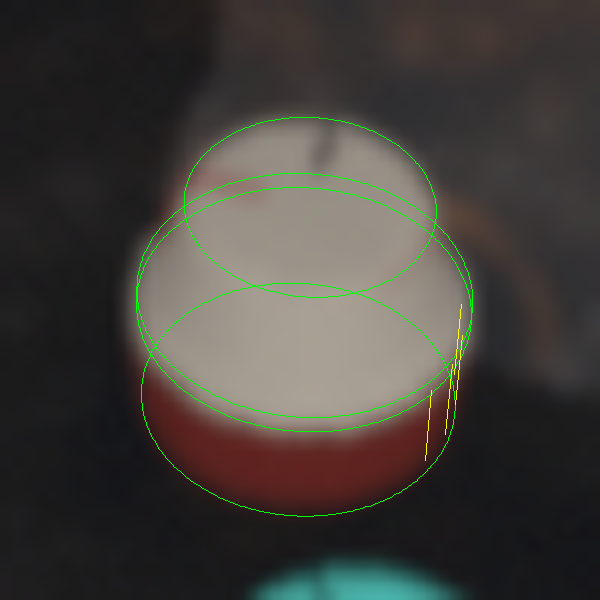

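>>> send_rows(moves=[9,-9.6,0,0,0,-28,8.5,18,-19.2,0,0,0,-56,8.5,27,-28.8,0,0,0,-84,8.5,36,-38.4,0,0,0,-112,8.5,45.2,-47.8,0,0,0,-139,8.5,45.2,-47.8,0,0,0,-139,8.5,45.2,-47.8,0,0,0,-139,8.5,45.2,-47.8,0,0,0,-139,8.5,45.2,-47.8,0,0,0,-139,8.5,45.2,-47.8,0,0,0,-139,8.5,45.2,-47.8,0,0,0,-139,8.5,45.2,-47.8,0,0,0,-139,8.5,45.2,-47.8,0,0,0,-139,8.5,45.2,-47.8,0,0,0,-139,8.5,45.2,-47.8,0,0,0,-139,8.5,45.2,-47.8,10,0,0,-139,8.5,45.2,-47.8,12,0,0,-139,8.5,45.2,-47.8,12,0,0,-139,8.5], squeeze=80)

```text
t: 3.75
ee_pos: [477.1, -58.0, 108.3]
ee_rot: [0.235, 0.972, 0.0, -0.004]
wrist_force: [0.2, 0.7, 1.6]
finger_gap: 0.992
grip_force: 0.0
```

```bash
cat >> h.py <<'E'
from scipy.spatial.transform import Rotation as Ro
def st():
    s=bot.observe(); R=Ro.from_quat(s['ee_rot']).as_matrix()
    print('t',s['t'],'pos',np.round(s['ee_pos'],2),'xyaw',round(np.degrees(np.arctan2(R[1,0],R[0,0])),2),'zax',np.round(R[:,2],3),'q',np.round(s['q'],2),'F',np.round(s['wrist_force'],1),'T',np.round(s['wrist_torque'],2),'grip',round(s['grip_force'],1),'gap',round(s['finger_gap'],3))
    return s,R
E
python3 - <<'E'
from h import *
s,R=st()
print('to centre, tool cm',np.round(R.T@(np.array([480,-58,5])-s['ee_pos'])/10,2))
E
```

```text
t 3.75 pos [477.08 -57.98 108.29] xyaw 152.79 zax [-0.007  0.002 -1.   ] q [ 0.62  0.15 -0.63  1.98  0.1   1.05  1.04] F [0.2 0.7 1.6] T [-0.01  0.04 -0.  ] grip 0.0 gap 0.992
to centre, tool cm [-0.34  0.15 10.33]
```

>>> send_rows(moves=[-0.3,0.1,4,0,0,0,8.5,-0.3,0.1,5,0,0,0,8.5,-0.3,0.1,5,0,0,0,8.5,-0.3,0.1,5,0,0,0,8.5])

```text
t: 4.25
ee_pos: [484.3, -58.9, 63.2]
ee_rot: [0.234, 0.972, -0.0, 0.001]
wrist_force: [-0.1, -0.5, 1.0]
finger_gap: 0.996
grip_force: 0.0
```

Run:
```python
from h import *
s,R=st()
print('to centre, tool cm',np.round(R.T@(np.array([480,-58,5])-s['ee_pos'])/10,2))
p=bot.get_image('side'); 
o=p['pixels'][170:290,230:390]; cv2.imwrite('pics/c3.png',cv2.cvtColor(cv2.resize(o,(800,600),interpolation=cv2.INTER_CUBIC),cv2.COLOR_RGB2BGR))
```

```text
t 4.25 pos [484.34 -58.88  63.17] xyaw 152.88 zax [ 0.002 -0.001 -1.   ] q [ 0.6   0.22 -0.62  2.01  0.16  0.95  0.99] F [-0.1 -0.5  1. ] T [-0.01  0.01 -0.01] grip 0.0 gap 0.996
to centre, tool cm [ 0.44 -0.12  5.82]
```

View pics/c3.png

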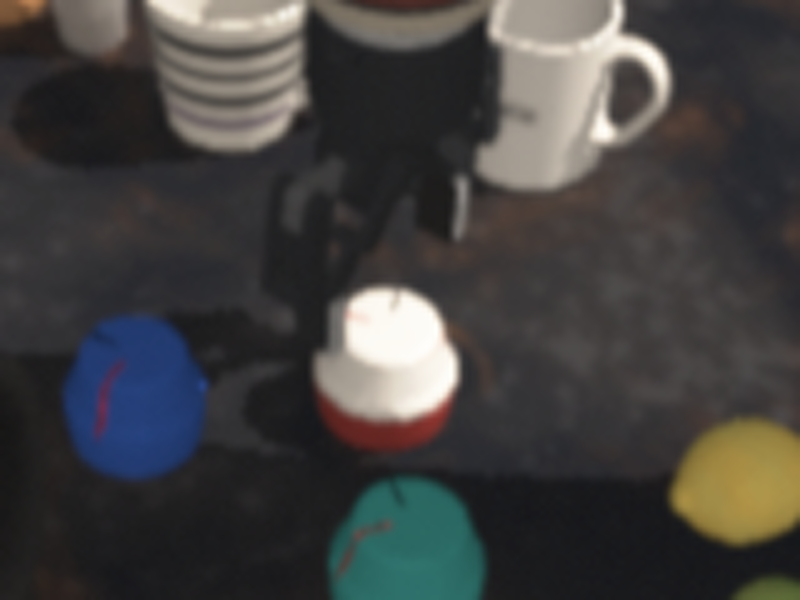

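>>> send_rows(moves=[0.4,-0.1,0.5,0,0,0,8.5,0.4,-0.1,1,0,0,0,8.5,0.4,-0.1,2.4,0,0,0,8.5,0.4,-0.1,3.8,0,0,0,8.5,0.4,-0.1,5,0,0,0,8.5,0.4,-0.1,5.5,0,0,0,8.5,0.4,-0.1,5.5,0,0,0,8.5,0.4,-0.1,5.5,0,0,0,8.5])

```text
t: 5.3
ee_pos: [479.5, -57.8, 6.6]
ee_rot: [0.234, 0.972, 0.0, 0.0]
wrist_force: [0.1, 0.4, 0.2]
finger_gap: 0.996
grip_force: 0.0
```

Run:
```python
from h import *
s,R=st()
print('to centre, tool cm',np.round(R.T@(np.array([480,-58,5])-s['ee_pos'])/10,2))
```

```text
t 5.3 pos [479.54 -57.78   6.65] xyaw 152.91 zax [ 0.001 -0.    -1.   ] q [ 0.57  0.31 -0.6   2.06  0.23  0.83  0.93] F [0.1 0.4 0.2] T [ 0.02 -0.   -0.01] grip 0.0 gap 0.996
to centre, tool cm [-0.05  0.    0.16]
```

>>> send_rows(moves=[0,0,0.1,0,0,0,7.2,0,0,0.1,0,0,0,6.6,0,0,0.1,0,0,0,6.2,0,0,0.1,0,0,0,5,0,0,0.1,0,0,0,5,0,0,0.1,0,0,0,5,0,0,0.1,0,0,0,5], squeeze=80)

```text
t: 6.18
ee_pos: [479.4, -58.3, 6.3]
ee_rot: [0.234, 0.972, -0.001, 0.0]
wrist_force: [-4.8, -1.3, 14.5]
finger_gap: 0.708
grip_force: 82.9
```

Run:
```python
from h import *
st()
```

```text
t 6.175 pos [479.39 -58.34   6.3 ] xyaw 152.89 zax [ 0.    -0.001 -1.   ] q [ 0.57  0.31 -0.59  2.06  0.23  0.83  0.93] F [-4.8 -1.3 14.5] T [-0.27  1.02 -0.05] grip 82.9 gap 0.708
```

>>> send_rows(moves=[0,0,-0.4,0,0,0,5,0,0,-0.9,0,0,0,5,0,0,-0.9,0,0,0,5,0,0,-0.9,0,0,8,5,0,0,-0.9,0,0,18,5,0,0,-0.9,0,0,28,5,0,0,-0.9,0,0,38,5,0,0,-0.9,0,0,48,5,0,0,-0.9,0,0,58,5,0,0,-0.9,0,0,65,5,0,0,-0.9,0,0,65,5,0,0,-0.9,0,0,65,5,0,0,-0.9,0,0,65,5,0,0,-0.9,0,0,65,5])

```text
t: 7.92
ee_pos: [479.2, -57.9, 14.3]
ee_rot: [0.72, 0.694, 0.0, -0.0]
wrist_force: [0.7, -0.1, -0.9]
finger_gap: 0.709
grip_force: 86.3
```

Run:
```python
from h import *
st()
p=bot.get_image('side'); np.savez('s4.npz',**{k:p[k] for k in('pixels','vfov','cx','cy','distortion','R','t')})
o=p['pixels'][218:268,282:332]; cv2.imwrite('pics/c4.png',cv2.cvtColor(cv2.resize(o,(600,600),interpolation=cv2.INTER_CUBIC),cv2.COLOR_RGB2BGR))
for k,z in(('timer_pointer',25),('timer_zero',35)):
    print(k,[(np.round(r['at'],1),round(r['score'],2)) for r in bot.landmark_of(p,k)])
```

```text
t 7.925 pos [479.19 -57.85  14.31] xyaw 87.95 zax [-0.  0. -1.] q [ 0.41  0.27 -0.42  2.07  0.14  0.84 -0.13] F [ 0.7 -0.1 -0.9] T [-0.01 -0.   -0.04] grip 86.3 gap 0.709
timer_pointer [(array([249.8, 262.2]), 0.97), (array([296.7, 290. ]), 0.65), (array([308.3, 251.3]), 0.57)]
timer_zero [(array([248.2, 253.7]), 0.95), (array([300.9, 229.9]), 0.62), (array([295.6, 283.6]), 0.58)]
```

View pics/c4.png

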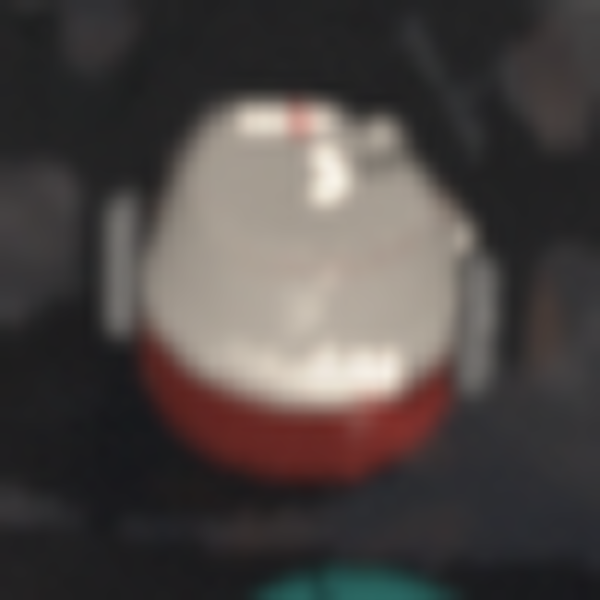

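Run:
```python
from h import *
d=np.load('s4.npz'); p={k:d[k] for k in d}
G=p['pixels'][...,1:].mean(2).astype(np.float32)
print(G[251:259,305:319].astype(int))
best=[]
for cx in(478.5,479.5,480.5):
  L=[]
  for a in np.arange(60,180,1.):
    v=[]
    for da in(-10,-7,0,7,10):
        t=np.radians(a+da); X=[[cx+31*np.cos(t),-58+31*np.sin(t),z+8] for z in(8,11,14,17)]
        q=proj(p,X).astype(np.float32); v.append(cv2.remap(G,q[:,0].reshape(1,-1),q[:,1].reshape(1,-1),cv2.INTER_LINEAR).mean())
    L.append((v[2]-(v[0]+v[1]+v[3]+v[4])/4,a))
  print(cx,[(a,round(float(s),1)) for s,a in sorted(L)[::-1][:8]])
```

```text
[[130 140 146 153 155 151 138 123 109  92  65  45  42  44]
 [ 71  76  79  81  83  83  83  76  61  50  45  44  45  45]
 [ 40  42  42  42  43  49  62  60  50  45  46  46  47  47]
 [ 38  39  38  38  39  43  51  49  45  44  46  47  48  50]
 [ 37  38  37  38  38  40  44  43  41  42  46  49  50  50]
 [ 37  36  36  36  37  39  41  39  37  39  45  49  50  48]
 [ 32  31  32  33  33  36  39  38  38  40  45  47  48  48]
 [ 28  28  26  28  32  33  38  41  44  44  46  46  46  48]]
478.5 [(np.float64(172.0), 7.9), (np.float64(171.0), 7.9), (np.float64(170.0), 7.7), (np.float64(173.0), 7.4), (np.float64(169.0), 7.1), (np.float64(116.0), 7.0), (np.float64(115.0), 6.9), (np.float64(114.0), 6.9)]
479.5 [(np.float64(173.0), 8.0), (np.float64(118.0), 7.8), (np.float64(116.0), 7.7), (np.float64(172.0), 7.7), (np.float64(174.0), 7.7), (np.float64(117.0), 7.7), (np.float64(119.0), 7.4), (np.float64(175.0), 7.1)]
480.5 [(np.float64(118.0), 8.2), (np.float64(119.0), 8.2), (np.float64(120.0), 7.8), (np.float64(121.0), 7.0), (np.float64(117.0), 6.9), (np.float64(122.0), 6.4), (np.float64(177.0), 5.9), (np.float64(178.0), 5.7)]
```

Run:
```python
from h import *
d=np.load('s4.npz'); p={k:d[k] for k in d}
im=p['pixels'].astype(int); 
red=np.clip(im[...,0]-im[...,1:].mean(2),0,None)
for r in range(246,258):
    row=red[r,285:330]; thr=40
    idx=np.where(row>thr)[0]
    if len(idx)<4: print(r,'few'); continue
    l,h=idx[0],idx[-1]
    xl=285+l-(row[l]-thr)/(row[l]-row[l-1]+1e-9); xh=285+h+(row[h]-thr)/(row[h]-row[h+1]+1e-9)
    # model foot silhouette at this row
    a=np.linspace(0,2*np.pi,721); pts=np.vstack([proj(p,np.c_[479.5+31*np.cos(a),-58+31*np.sin(a),0*a+z]) for z in np.arange(8,33.1,1)])
    q=pts[np.abs(pts[:,1]-r)<.3]
    print(r,'img %.2f %.2f mid %.2f'%(xl,xh,(xl+xh)/2),'model %.2f %.2f mid %.2f'%(q[:,0].min(),q[:,0].max(),(q[:,0].min()+q[:,0].max())/2))
a=np.radians(np.arange(100,134,2))
for z in(24,28): print(z,[(int(round(np.degrees(t))),*np.round(proj(p,[[479.5+31*np.cos(t),-58+31*np.sin(t),z]])[0],2)) for t in a])
```

```text
246 few
247 few
248 few
249 img 294.30 318.37 mid 306.34 model 293.48 319.77 mid 306.63
250 img 294.68 318.82 mid 306.75 model 293.65 319.68 mid 306.66
251 img 295.10 318.81 mid 306.96 model 293.97 319.49 mid 306.73
252 img 295.74 318.39 mid 307.07 model 294.48 319.15 mid 306.82
253 img 296.63 317.78 mid 307.20 model 295.09 318.63 mid 306.86
254 img 297.67 317.02 mid 307.34 model 295.96 317.89 mid 306.93
255 img 298.91 315.75 mid 307.33 model 297.00 316.98 mid 306.99
256 img 300.89 313.69 mid 307.29 model 298.46 315.73 mid 307.10
257 img 304.50 311.54 mid 308.02 model 300.32 313.92 mid 307.12
24 [(100, np.float64(307.39), np.float64(253.48)), (102, np.float64(307.87), np.float64(253.48)), (104, np.float64(308.34), np.float64(253.46)), (106, np.float64(308.81), np.float64(253.43)), (108, np.float64(309.28), np.float64(253.39)), (110, np.float64(309.75), np.float64(253.34)), (112, np.float64(310.21), np.float64(253.28)), (114, np.float64(310.67), np.float64(253.2)), (116, np.float64(311.12), np.float64(253.11)), (118, np.float64(311.57), np.float64(253.01)), (120, np.float64(312.01), n
[... 392 characters left out ...]
, (104, np.float64(308.42), np.float64(252.28)), (106, np.float64(308.89), np.float64(252.25)), (108, np.float64(309.37), np.float64(252.21)), (110, np.float64(309.83), np.float64(252.16)), (112, np.float64(310.3), np.float64(252.1)), (114, np.float64(310.75), np.float64(252.02)), (116, np.float64(311.21), np.float64(251.93)), (118, np.float64(311.66), np.float64(251.83)), (120, np.float64(312.1), np.float64(251.72)), (122, np.float64(312.54), np.float64(251.6)), (124, np.float64(312.96), np.float64(251.46)), (126, np.float64(313.38), np.float64(251.31)), (128, np.float64(313.8), np.float64(251.16)), (130, np.float64(314.2), np.float64(250.99)), (132, np.float64(314.59), np.float64(250.81))]
```

>>> send_rows(moves=[0,0,0,0,0,10,5,0,0,0,0,0,20,5,0,0,0,0,0,30,5,0,0,0,0,0,37,5,0,0,0,0,0,37,5,0,0,0,0,0,37,5,0,0,0,0,0,37,5])

```text
t: 8.95
ee_pos: [479.2, -57.8, 14.3]
ee_rot: [0.903, 0.431, 0.0, -0.0]
wrist_force: [0.1, -1.0, -2.3]
finger_gap: 0.707
grip_force: 86.3
```

Run:
```python
from h import *
st()
p=bot.get_image('side')
G=p['pixels'][...,1:].mean(2).astype(int); print(G[250:258,296:320])
im=p['pixels'].astype(int); red=np.clip(im[...,0]-im[...,1:].mean(2),0,None)
for r in range(250,257):
    idx=np.where(red[r,285:330]>40)[0]; print(r,idx[[0,-1]]+285)
for z in(24,):print([(a,*np.round(proj(p,[[479.5+31*np.cos(np.radians(a)),-58+31*np.sin(np.radians(a)),z]])[0],2)) for a in range(68,92,2)])
```

```text
t 8.95 pos [479.21 -57.82  14.33] xyaw 51.0 zax [-0.  0. -1.] q [ 0.32  0.26 -0.32  2.07  0.11  0.83 -0.74] F [ 0.1 -1.  -2.3] T [-0.   -0.01 -0.05] grip 86.3 gap 0.707
[[ 34  37  44  59  79 103 120 130 136 146 156 159 159 158 155 147 129 101
  103 104  85  53  36  37]
 [ 33  35  36  39  45  61  76  83  91 106 119 124 125 124 119 107  92  86
  101 102  77  47  37  40]
 [ 31  34  36  37  37  46  59  53  51  59  68  70  71  70  67  61  59  77
  100 102  73  44  38  42]
 [ 29  33  33  36  37  42  51  44  39  39  40  40  40  40  40  39  49  78
  101 104  79  49  40  45]
 [ 27  30  32  35  36  37  41  40  38  38  37  38  38  37  38  37  46  73
   98 103  88  60  45  46]
 [ 27  28  29  30  34  35  36  36  37  37  37  37  37  38  37  39  42  57
   81  92  84  62  49  48]
 [ 26  27  27  28  31  31  32  34  35  36  36  35  36  36  37  41  39  41
   55  67  65  55  50  48]
 [ 27  27  27  27  28  28  28  30  32  32  32  32  32  34  36  39  36  40
   45  50  51  49  48  47]]
250 [295 300]
251 [296 303]
252 [296 312]
253 [297 312]
254 [298 312]
255 [299 312]
256 [301 312]
[(68, np.float64(300.13), np.float64(251.88)), (70, np.float64(300.54), np.float64(252.07)), (72, np.float64(300.96), np.float64(252.24)), (74, np.float64(301.39), np.float64(252.41)), (76, np.float64(301.82), np.float64(252.56)), (78, np.float64(302.27), np.float64(252.7)), (80, np.float64(302.71), np.float64(252.83)), (82, np.float64(303.17), np.float64(252.95)), (84, np.float64(303.63), np.float64(253.06)), (86, np.float64(304.09), np.float64(253.15)), (88, np.float64(304.55), np.float64(253.23)), (90, np.float64(305.02), np.float64(253.31))]
```

>>> send_rows(moves=[0,0,0,0,0,-10,5,0,0,0,0,0,-18,5,0,0,0,0,0,-18,5,0,0,0,0,0,-18,5,0,0,0,0,0,-18,5])

```text
t: 9.62
ee_pos: [479.2, -57.8, 14.3]
ee_rot: [0.825, 0.565, -0.0, -0.0]
wrist_force: [-0.7, -0.4, -1.1]
finger_gap: 0.709
grip_force: 86.3
```

Run:
```python
from h import *
st()
p=bot.get_image('side')
G=p['pixels'][...,1:].mean(2).astype(int); print(G[251:257,300:314])
im=p['pixels'].astype(int); red=np.clip(im[...,0]-im[...,1:].mean(2),0,None)
thr=45
for r in range(250,257):
    row=red[r,285:330]; idx=np.where(row>thr)[0]; l,h=idx[0],idx[-1]
    xl=285+l-(row[l]-thr)/(row[l]-row[l-1]); xh=285+h+(row[h]-thr)/(row[h]-row[h+1]); print(r,round(xl,2),round(xh,2),round((xl+xh)/2,2))
print([(a,*np.round(proj(p,[[479.5+31*np.cos(np.radians(a)),-58+31*np.sin(np.radians(a)),24]])[0],2)) for a in range(90,106,2)])
```

```text
t 9.625 pos [479.18 -57.8   14.32] xyaw 68.82 zax [-0.  0. -1.] q [ 0.36  0.26 -0.37  2.07  0.13  0.83 -0.45] F [-0.7 -0.4 -1.1] T [ 0.02 -0.01  0.01] grip 86.3 gap 0.709
[[ 44  55  72  87 100 109 122 127 125 124 120 106  87  79]
 [ 37  39  43  49  56  63  76  83  76  70  68  59  50  46]
 [ 36  37  38  38  39  41  52  62  50  41  41  39  38  37]
 [ 36  37  37  38  37  39  43  51  43  38  38  38  37  36]
 [ 35  35  36  37  37  38  38  40  39  38  39  38  37  35]
 [ 30  32  33  33  35  36  37  36  37  37  37  38  36  33]]
250 294.96 299.58 297.27
251 295.46 315.36 305.41
252 296.24 315.66 305.95
253 297.08 316.0 306.54
254 298.05 315.73 306.89
255 299.39 314.36 306.88
256 301.56 312.72 307.14
[(90, np.float64(305.02), np.float64(253.31)), (92, np.float64(305.5), np.float64(253.36)), (94, np.float64(305.97), np.float64(253.41)), (96, np.float64(306.44), np.float64(253.45)), (98, np.float64(306.92), np.float64(253.47)), (100, np.float64(307.39), np.float64(253.48)), (102, np.float64(307.87), np.float64(253.48)), (104, np.float64(308.34), np.float64(253.46))]
```

>>> send_rows(moves=[0,0,0,0,0,-10,5,0,0,0,0,0,-20,5,0,0,0,0,0,-30,5,0,0,0,0,0,-40,5,0,0,0,0,0,-50,5,0,0,0,0,0,-60,5,0,0,0,0,0,-70,5,0,0,0,0,0,-80,5,0,0,0,0,0,-84,5,0,0,0,0,0,-84,5,0,0,0,0,0,-84,5,0,0,0.4,0,0,-84,5,0,0,0.6,0,0,-84,5,0,0,0.8,0,0,-84,5,0,0,0.9,0,0,-84,5,0,0,0.9,0,0,-84,5,0,0,0.9,0,0,-84,5])

```text
t: 11.8
ee_pos: [479.3, -57.9, 6.3]
ee_rot: [0.234, 0.972, -0.0, 0.0]
wrist_force: [-6.3, -0.9, 15.7]
finger_gap: 0.703
grip_force: 87.8
```

Run:
```python
from h import *
st()
```

```text
t 11.8 pos [479.33 -57.85   6.29] xyaw 152.9 zax [-0.    -0.001 -1.   ] q [ 0.56  0.31 -0.59  2.06  0.23  0.83  0.93] F [-6.3 -0.9 15.7] T [ 0.09  1.41 -0.02] grip 87.8 gap 0.703
```

>>> send_rows(moves=[0.05,-0.02,0.05,0,0,0,5,0.05,-0.02,0.05,0,0,0,5,0.05,-0.02,0.05,0,0,0,5])

```text
t: 12.18
ee_pos: [479.3, -57.8, 6.2]
ee_rot: [0.234, 0.972, -0.0, 0.001]
wrist_force: [-7.2, 1.5, 19.8]
finger_gap: 0.703
grip_force: 88.0
```

Run:
```python
from h import *
st()
```

```text
t 12.175 pos [479.31 -57.82   6.2 ] xyaw 152.9 zax [ 0.001 -0.001 -1.   ] q [ 0.56  0.31 -0.59  2.07  0.23  0.83  0.93] F [-7.2  1.5 19.8] T [ 0.13  1.41 -0.04] grip 88.0 gap 0.703
```

>>> send_rows(moves=[0.1,-0.05,0.05,0,0,0,5,0.1,-0.05,0.05,0,0,0,5,0.1,-0.05,0.05,0,0,0,5])

```text
t: 12.55
ee_pos: [479.2, -57.8, 6.2]
ee_rot: [0.234, 0.972, -0.0, 0.001]
wrist_force: [-4.9, 0.7, 19.4]
finger_gap: 0.709
grip_force: 88.1
```

Run:
```python
from h import *
st()
```

```text
t 12.55 pos [479.24 -57.79   6.16] xyaw 152.9 zax [ 0.003 -0.001 -1.   ] q [ 0.56  0.31 -0.59  2.07  0.23  0.83  0.93] F [-4.9  0.7 19.4] T [ 0.06  1.01 -0.04] grip 88.1 gap 0.709
```

>>> send_rows(moves=[0.1,-0.05,0.08,0,0,0,5,0.1,-0.05,0.08,0,0,0,5,0.1,-0.05,0.08,0,0,0,5])

```text
t: 12.92
ee_pos: [479.2, -57.8, 6.0]
ee_rot: [0.234, 0.972, -0.0, 0.002]
wrist_force: [-4.0, -0.2, 25.3]
finger_gap: 0.705
grip_force: 88.4
```

Run:
```python
from h import *
st()
```

```text
t 12.925 pos [479.18 -57.8    6.04] xyaw 152.9 zax [ 0.005 -0.001 -1.   ] q [ 0.56  0.3  -0.59  2.07  0.23  0.83  0.93] F [-4.  -0.2 25.3] T [ 0.04  0.8  -0.04] grip 88.4 gap 0.705
```

>>> send_rows(moves=[0,0,0,0,0,4,5,0,0,0,0,0,8,5,0,0,0,0,0,12,5,0,0,0,0,0,16,5,0,0,0,0,0,20,5])

```text
t: 13.55
ee_pos: [479.2, -57.7, 6.0]
ee_rot: [0.4, 0.916, 0.0, 0.002]
wrist_force: [-4.2, 0.4, 24.8]
finger_gap: 0.707
grip_force: 88.5
```

Run:
```python
from h import *
st()
```

```text
t 13.55 pos [479.17 -57.69   6.04] xyaw 132.8 zax [ 0.005 -0.001 -1.   ] q [ 0.51  0.29 -0.53  2.07  0.2   0.82  0.6 ] F [-4.2  0.4 24.8] T [0.1  0.81 0.23] grip 88.5 gap 0.707
```

>>> send_rows(moves=[0,0,0,0,0,4,5,0,0,0,0,0,8,5,0,0,0,0,0,12,5,0,0,0,0,0,16,5,0,0,0,0,0,20,5,0,0,0,0,0,24,5,0,0,0,0,0,28,5,0,0,0,0,0,32,5,0,0,0,0,0,36,5,0,0,0,0,0,40,5])

```text
t: 14.8
ee_pos: [479.2, -57.5, 6.1]
ee_rot: [0.69, 0.724, 0.001, 0.002]
wrist_force: [-2.8, 1.6, 24.4]
finger_gap: 0.707
grip_force: 88.4
```

Run:
```python
from h import *
st()
```

```text
t 14.8 pos [479.22 -57.53   6.07] xyaw 92.81 zax [ 0.005 -0.001 -1.   ] q [ 0.41  0.28 -0.42  2.08  0.15  0.81 -0.05] F [-2.8  1.6 24.4] T [0.23 0.78 0.18] grip 88.4 gap 0.707
```

Now at +60°. I'll go on to +94°, which is past the top mark and short of the stop.

>>> send_rows(moves=[0,0,0,0,0,4,5,0,0,0,0,0,8,5,0,0,0,0,0,12,5,0,0,0,0,0,16,5,0,0,0,0,0,20,5,0,0,0,0,0,24,5,0,0,0,0,0,28,5,0,0,0,0,0,31,5,0,0,0,0,0,34,5,0,0,0,0,0,34,5])

```text
t: 16.05
ee_pos: [479.4, -57.4, 6.1]
ee_rot: [0.871, 0.492, 0.002, 0.002]
wrist_force: [-3.1, 2.3, 23.3]
finger_gap: 0.702
grip_force: 88.3
```

Run:
```python
from h import *
st()
p=bot.get_image('top'); np.savez('t5.npz',**{k:p[k] for k in('pixels','vfov','cx','cy','distortion','R','t')})
q=bot.get_image('side')
c=[cv2.resize(a,(400,400),interpolation=cv2.INTER_CUBIC) for a in(p['pixels'][235:285,209:259],q['pixels'][218:268,282:332])]
cv2.imwrite('pics/c5.png',cv2.cvtColor(np.hstack(c),cv2.COLOR_RGB2BGR))
```

```text
t 16.05 pos [479.37 -57.41   6.1 ] xyaw 58.89 zax [ 0.005 -0.    -1.   ] q [ 0.32  0.27 -0.32  2.08  0.12  0.81 -0.62] F [-3.1  2.3 23.3] T [ 0.38  0.59 -0.01] grip 88.3 gap 0.702
```

View pics/c5.png

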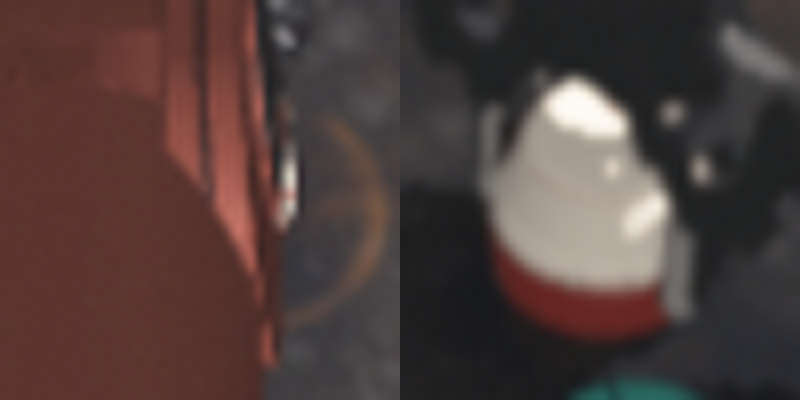

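>>> send_rows(moves=[0,0,0.01,0,0,-4,5,0,0,0.01,0,0,-8,5,0,0,0.01,0,0,-12,5,0,0,0.01,0,0,-16,5,0,0,0.01,0,0,-20,5,0,0,0.01,0,0,-24,5,0,0,0.01,0,0,-28,5,0,0,0.01,0,0,-32,5,0,0,0.01,0,0,-36,5,0,0,0.01,0,0,-40,5,0,0,0.01,0,0,-44,5,0,0,0.01,0,0,-48,5,0,0,0.01,0,0,-52,5,0,0,0.01,0,0,-56,5,0,0,0.01,0,0,-60,5,0,0,0.01,0,0,-64,5,0,0,0.01,0,0,-67,5,0,0,0.01,0,0,-70,5,0,0,0.01,0,0,-70.3,5,0,0,0.01,0,0,-70.3,5])

```text
t: 18.65
ee_pos: [479.2, -57.7, 6.0]
ee_rot: [0.429, 0.903, 0.001, 0.002]
wrist_force: [-4.7, 1.1, 26.3]
finger_gap: 0.706
grip_force: 88.5
```

Run:
```python
from h import *
st()
```

```text
t 18.65 pos [479.18 -57.73   6.02] xyaw 129.21 zax [ 0.005 -0.001 -1.   ] q [ 0.5   0.29 -0.52  2.07  0.2   0.82  0.55] F [-4.7  1.1 26.3] T [ 0.16  0.89 -0.  ] grip 88.5 gap 0.706
```

>>> send_rows(moves=[-0.08,0.1,-0.2,0,0,0,5,-0.16,0.19,-0.6,0,0,0,5,-0.16,0.19,-1.1,0,0,0,5,-0.16,0.19,-1.1,0,0,0,5,-0.16,0.19,-1.1,0,0,10,5,-0.16,0.19,-1.1,0,0,20,5,-0.16,0.19,-1.1,0,0,30,5,-0.16,0.19,-1.1,0,0,40,5,-0.16,0.19,-1.1,0,0,50,5,-0.16,0.19,-1.1,0,0,60,5,-0.16,0.19,-1.1,0,0,70,5,-0.16,0.19,-1.1,0,0,80,5,-0.16,0.19,-1.1,0,0,84,5,-0.16,0.19,-1.1,0,0,84,5,-0.16,0.19,-1.1,0,0,84,5,-0.16,0.19,-1.1,0,0,84,5])

```text
t: 20.65
ee_pos: [478.9, -57.8, 14.4]
ee_rot: [0.923, 0.385, -0.0, -0.0]
wrist_force: [-0.3, 0.7, -1.2]
finger_gap: 0.706
grip_force: 86.4
```

Run:
```python
from h import *
st()
p=bot.get_image('side')
G=p['pixels'][...,1:].mean(2).astype(int); print(G[250:257,298:316])
```

```text
t 20.65 pos [478.87 -57.79  14.39] xyaw 45.26 zax [-0.  0. -1.] q [ 0.3   0.25 -0.3   2.07  0.1   0.83 -0.84] F [-0.3  0.7 -1.2] T [-0.01 -0.02 -0.02] grip 86.4 gap 0.706
[[ 44  56  72 100 122 137 147 149 154 150 150 154 151 140 108 104 103  72]
 [ 36  39  43  58  71  84  96 102 114 114 112 116 110 104  96 104 103  71]
 [ 35  36  38  40  42  46  53  56  71  82  70  67  61  67  85 104 102  69]
 [ 34  36  36  37  37  37  38  40  54  72  57  42  40  52  82 103 102  68]
 [ 30  34  36  36  37  37  38  38  47  60  48  39  39  48  77 101 103  73]
 [ 29  31  32  34  36  37  36  37  40  43  41  38  38  44  65  92  99  78]
 [ 27  27  29  31  32  33  35  36  36  36  36  37  36  36  49  71  80  69]]
```

>>> send_rows(moves=[0,0,0,0,0,-10,5,0,0,0,0,0,-20,5,0,0,0,0,0,-30,5,0,0,0,0,0,-40,5,0,0,0,0,0,-50,5,0,0,0,0,0,-60,5,0,0,0,0,0,-70,5,0,0,0,0,0,-80,5,0,0,0,0,0,-84,5,0,0,0,0,0,-84,5,0,0,0,0,0,-84,5,0,0,0.4,0,0,-84,5,0,0,0.6,0,0,-84,5,0,0,0.75,0,0,-84,5,0,0,0.82,0,0,-84,5,0,0,0.82,0,0,-84,5,0,0,0.82,0,0,-84,5])

```text
t: 22.82
ee_pos: [478.9, -57.7, 6.6]
ee_rot: [0.429, 0.903, -0.0, -0.0]
wrist_force: [-2.1, 0.8, 5.2]
finger_gap: 0.707
grip_force: 87.0
```

Run:
```python
from h import *
st()
```

```text
t 22.825 pos [478.88 -57.72   6.55] xyaw 129.21 zax [-0. -0. -1.] q [ 0.5   0.29 -0.52  2.07  0.2   0.83  0.55] F [-2.1  0.8  5.2] T [0.11 0.62 0.01] grip 87.0 gap 0.707
```

>>> send_rows(moves=[0,0,0,0,0,0,6.5,0,0,0,0,0,0,7.5,0,0,0,0,0,0,8.5,0,0,0,0,0,0,8.5,0,0,0,0,0,0,8.5,0,0,-2,0,0,0,8.5,0,0,-5,0,0,0,8.5,0,0,-10,0,0,0,8.5,0,0,-15,0,0,0,8.5,0,0,-20,0,0,0,8.5,0,0,-20,0,0,0,8.5])

```text
t: 24.2
ee_pos: [481.1, -57.9, 210.1]
ee_rot: [0.429, 0.903, 0.001, 0.003]
wrist_force: [0.5, 0.8, -0.1]
finger_gap: 0.997
grip_force: 0.0
```

Run:
```python
from h import *
s,R=st()
print('back to start-ish, tool cm',np.round(R.T@(np.array([300,-380,230])-s['ee_pos'])/10,1))
```

```text
t 24.2 pos [481.1  -57.86 210.13] xyaw 129.21 zax [ 0.007 -0.002 -1.   ] q [ 0.57  0.03 -0.55  1.87  0.02  1.24  0.7 ] F [ 0.5  0.8 -0.1] T [-0.01 -0.    0.04] grip 0.0 gap 0.997
back to start-ish, tool cm [-13.5 -34.4  -2.1]
```

>>> send_rows(moves=[-3,-7,-1,0,0,10,8.5,-6,-14,-2,0,0,20,8.5,-9,-22,-2,0,0,30,8.5,-12,-30,-2,0,0,40,8.5,-13.5,-34,-2,0,0,50,8.5,-13.5,-34,-2,0,0,50,8.5,-13.5,-34,-2,0,0,50,8.5,-13.5,-34,-2,0,0,50,8.5])

```text
t: 25.2
ee_pos: [300.9, -376.6, 225.2]
ee_rot: [0.77, 0.638, 0.0, -0.001]
wrist_force: [0.5, 0.1, 0.6]
finger_gap: 0.998
grip_force: 0.0
```

Run:
```python
from h import *
st()
p=bot.get_image('top'); q=bot.get_image('side')
im=p['pixels'][235:285,209:259].astype(int)
m=((im.min(2)>110)&(im.max(2)-im.min(2)<60)).astype(np.uint8); n,l,s_,c=cv2.connectedComponentsWithStats(m); k=1+np.argmax(s_[1:,4])
cs=cv2.findContours((l==k).astype(np.uint8),cv2.RETR_EXTERNAL,cv2.CHAIN_APPROX_NONE)[0]
e,ax,a=cv2.fitEllipse(cv2.convexHull(max(cs,key=len))); e=np.array(e)+[209,235]; C=at_z(p,e,29); print(e,ax,C)
# polar profile on flat top (z=55) and rim
G=p['pixels'].astype(np.float32)
for r,z in((13,55),(17,55),(21,55),(28,42),(31,30)):
    A=np.radians(np.arange(-180,180,1.)); u=proj(p,np.c_[C[0]+r*np.cos(A),C[1]+r*np.sin(A),0*A+z]).astype(np.float32)
    v=cv2.remap(G,u[:,:1],u[:,1:],cv2.INTER_LINEAR)[:,0]
    redn=v[:,0]-v[:,1:].mean(1); dk=-v[:,0]
    i=np.argmax(redn); w=slice(max(i-12,0),i+13); ww=np.clip(redn[w]-np.median(redn),0,None)
    dk=dk-np.median(dk); dk[np.degrees(A)>-60]=-99; dk[np.degrees(A)<-170]=-99; j=np.argmax(dk); wj=slice(j-12,j+13); wd=np.clip(dk[wj],0,None)
    print(r,z,'red',(ww*np.degrees(A[w])).sum()/ww.sum(),'black',(wd*np.degrees(A[wj])).sum()/wd.sum())
cc=[cv2.resize(a,(400,400),interpolation=cv2.INTER_CUBIC) for a in(p['pixels'][235:285,209:259],q['pixels'][218:268,282:332])]
cv2.imwrite('pics/c6.png',cv2.cvtColor(np.hstack(cc),cv2.COLOR_RGB2BGR))
for nme in('striped_mug','white_mug','tumbler'): print(nme,[(np.round(r['at'],1),round(r['score'],2)) for r in bot.landmark_of(p,nme)][:1])
```

```text
t 25.2 pos [ 300.92 -376.56  225.24] xyaw 79.22 zax [-0.001  0.002 -1.   ] q [ 0.96  0.01 -0.16  1.86  0.    1.28  0.62] F [0.5 0.1 0.6] T [ 0.05 -0.03 -0.05] grip 0.0 gap 0.998
[233.46899414 257.78037453] (23.770954132080078, 24.107295989990234) [478.20375486 -58.03885309  29.        ]
13 55 red -28.317804054314752 black -115.39555181400071
17 55 red -24.847641009956668 black -116.01724528189075
21 55 red -26.472764743494277 black -115.67905788651166
28 42 red -26.27589742228934 black -117.95604974292372
31 30 red -26.810598150357997 black -62.87028085383284
striped_mug [(array([308.4, 220.9]), 0.61)]
white_mug [(array([306.5, 279.3]), 0.75)]
tumbler [(array([296.6, 151.7]), 0.87)]
```

View pics/c6.png

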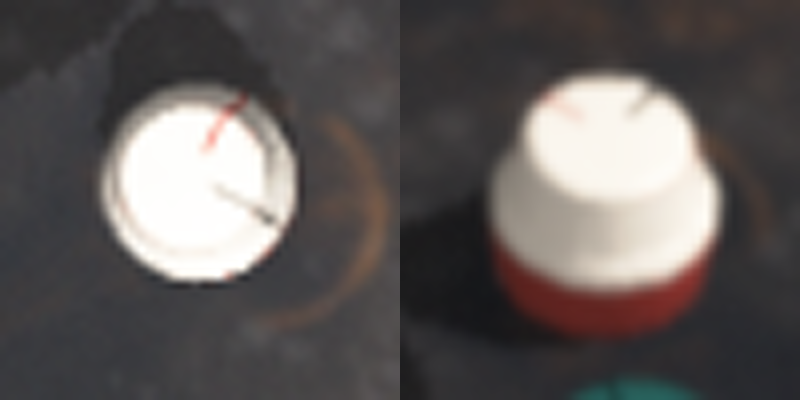

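The black mark went past the pointer, the dial now reads about 34.7 to 35 minutes, and the timer is within about 1.5 mm of where it stood. Handing in.

```bash
python3 -c "
from workcell import bot
print(bot.finish_job())"
```

```text
the job is handed in; nothing more can be done
None
```

I wound the timer past its top mark, turned it back to about 35 minutes by my camera estimate, let go of it within about 1.5 mm of where it stood with the pointer facing as before, and handed the job in; I lifted it about 8 mm and turned it twice to see the pointer, and the arm never came near the mugs or the tumbler.

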